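Eject the card tray and trap it

ROBOT

A 7-joint arm with a two-finger parallel gripper is mounted at the origin on a cart in front of the work surface, level with it; the furniture and walls round the work are solid. World frame = base frame: x ahead of the robot, y to its left, z up, the work surface at z = 0. Lengths are in m, angles in rad, forces in N, time in s.
With the tool pointing down it reaches from about 0.4 to 0.85 m from the base axis. Payload 10.4 kg.
Tool frame: the origin (TCP) lies on the centre line of the jaws, within the pads' length; the fingertips stand 8 mm ahead of it and the grasp point (between the pads) lies 11 mm behind it; z points along the fingers, y is the direction in which the jaws open and shut (so a half turn about z gives the same grasp; the last joint's range is limited). The gripper opens to 85 mm and grips with 20 to 120 N. Pads are 22 mm wide; open, the fingers measure 114 mm over their backs; the gripper's body (76 mm by 85 mm) begins 54 mm behind the grasp point. The pads swing forward as they close: fully open they stand 13 mm farther back than shut.
Start: joints at [1.203, 0.332, -0.065, 1.46, 0.022, 1.35, -0.088], TCP at [0.211, -0.588, 0.239] pointing down, gripper open.
Joint ranges: [-2.6, 2.6], [-0.5, 2.12], [-1.47, 1.34], [0.16, 2.42], [-1.27, 4.41], [0.06, 2.06], [-2.6, 2.6]. Speed limits (rad/s): [2.22, 2.22, 2.79, 2.79, 3.14, 3.14, 3.14].

INTERFACE

Orientations are given as a unit quaternion [x, y, z, w].
In Python, from workcell import manip gives the robot as it stands.
- The arm moves only by the tool arm_command, never from a script. Its argument "targets" is text: rows parted by semicolons, each of 6 numbers parted by spaces: the shift along the tool's x, y, z in mm, then the turn, a rotation vector about the tool's x, y, z in rad. A call has 1 to 5 rows; each row shifts and turns the commanded pose from where the row before left it, along the tool's axes as they then stand; what a row does not reach is not made up. A row lasts 1/8 s, in which the tool goes at most 62.5 mm and 10.7 degrees, less where a joint would pass 70% of its speed; a pose out of reach is approached as far as the arm can. A call is refused whole if a number of a shift passes 62.5 or a number of a turn 0.188, either way. A call with a gripper value outside its range is refused whole. "grip" is the finger opening in mm, from 0 to 85.4, set as the call begins (left out, the last holds). The fingers move at their own pace and stop on an object; "squeeze" is the grip in N (left out, the last holds). Time passes only in rows, so rows that do not move let the fingers close. It gives the time, the measured TCP pose, the force and the opening at its end, in the units of the state.
- manip.get_obs(): the state, without advancing time (a new reading comes with each control period).
- manip.camera(name): name is "scene" or "side" or "wrist"; returns a dict with "frame" (420x560x3 uint8, red, green, blue), "vertical_fov" (degrees; the focal length in pixels is half the picture's height over the tangent of half this angle, whatever the lens; pixels are square), "cx", "cy" (the principal point, pixels), "rvec" (rotation vector, rad) and "tvec" (3), from world to camera coordinates, as OpenCV has them. Camera axes: x right, y down, z forward; pixel columns grow to the right and rows downward; lengths in m; the calibration is good to about 2 mm. A picture is of the moment at which its call begins. There is no depth.
- manip.hand_in(): hands the job in, once; it reports no verdict.
Trained networks look in a picture, given as the dict that the camera call returned (one of the last four; its "shot" number tells which), for a name from the list of things; names that differ only in an ending like _2 or _b are one class to them, and where a whole thing is asked for, a point or a joint stands for the part that bears it (a point fixed in the world has none). Each returns a list of dicts, best first, with "p" (0 to 1); they miss things now and then, are a little off and sometimes report something else, mostly with a low value. They report only what shows in the picture. A call takes as long as a camera call.
- manip.search_frame(picture, name): "xyz" ([x, y, z] in m, in the coordinates of the camera as it stood for that picture, good to about 4 mm: the middle of the surface that is visible of it).
The state is a dict: "clock": time; "joint_pos": joint angles; "joint_velocities": joint speeds; "tau": joint torques, N m; "position": TCP position; "ee_rot": TCP orientation; "ft_force": force on the tool from outside, world axes, zero at the start; "torque": the same for the moment, N m; "grip_width": opening from 0.0 (shut) to 1.0 (fully open).
Only numpy, scipy, OpenCV 4.12 (cv2) and the standard library are available. Lean on these libraries where they do the work, as an engineer would, in place of code of your own. Each camera call takes 0.05 s, during which the arm holds its last target.

TASK

Press the orange eject key of the grey card dock down with one finger, and with the other finger stop the white card tray that springs out, roughly halfway, before it slides out to the end of its travel. Only press and block: do not pinch the tray or pull it, and leave the memory stick, the rubber and the ink bottle beside the dock where they are. Finish while holding: one finger keeping the key down, the other still holding the tray back by the outside of its nose plate.

Things in the scene. Friction and masses are not known exactly. Their poses are not given: they have to be found in the camera images.
- dock: Grey card dock, fixed to the desk, 90 mm (its x) by 93 mm (its y) by 36 mm high. Origin on the desk, under the middle of the key's width: the housing spans x -45..45, y -85..8, z 0..36 mm. z is up; the tray slides out along the dock's +y. The orange key and the tray are centred on x = 0. There is nothing but the bare desk under the tray's path.
- key_top (a point): Centre of the flat top of the orange eject key (56 mm in dock x by 34 mm in dock y), at dock x 0, y -19 mm; 50 mm over the desk when up, 40 mm when fully down (then still 4 mm over the housing). The point moves with the key. The key's edge nearer the tray's nose plate is at dock y = -2 mm.
- eject_key (a joint): How far the eject key is pressed down, in m: 0 up, 0.010 on its stop. Spring: about 1.6 N at the top, 5 N at the stop; it comes up again when let go. The latch frees the tray when the key is about 0.005 down. The key counts as held down above 0.005.
- tray_nose (a point): Middle of the outer face of the white tray's upright nose plate, 36 mm over the desk, at dock y = 18 mm when shut; moves with the tray along dock +y. The plate is 50 mm wide (dock x), 8 mm thick (inner face at y = 10 mm when shut) and spans heights 10 to 66 mm, 16 mm above the raised key's top: a fingertip level with the one on the key can block its outer face.
- card_tray (a joint): How far the tray is out, in m: 0 shut and latched, 0.060 at the end of its travel. Once freed, a spring of 3 N (shut) to 1.5 N (fully out) drives it against a damper at about 55 mm/s slowing to 27 mm/s, so that it is halfway about 0.6 s and at the end about 1.5 s after the latch frees it. It does not go back by itself.
- usb_stick_1: White memory stick, 17 x 52 x 8 mm, lying loose beside the dock; origin under its centre. To be left alone.
- rubber: Blue and white rubber, 18 x 42 x 11 mm, lying loose beside the dock; origin under its centre. To be left alone.
- ink_bottle_3: White ink bottle with black cap, 39 mm across, 90 mm high, standing loose behind the dock's end away from the nose plate; origin under its centre. To be left alone.

How it is judged:
By the outcome, as a careful person would: the job done as asked, in the order asked, and still so for the second after the job is handed in, while the arm keeps its last pose, push and grip.
It also fails if it takes over 32 s, if anything falls off the work surface, if the arm or the gripper's body presses on something with over 40 N, if the wrist force passes 120 N, or if a joint passes its speed limit or range.

## Working session

There is one attempt and no reset: what is moved stays moved. The work goes in short steps, Python scripts to look and compute and a tool call to move; the robot and the scene stay as the last step left them, time stands still between calls to the robot, and variables do not carry over. Pictures are saved under pics/ and viewed, and the job is handed in when it is done.

Besides the shell and the picture viewer there is one more tool, called by a JSON object that holds its "op" and its "data", one argument or row to a line. arm_command: Moves the arm, as the interface text tells. Its arguments: {"type":"object","properties":{"targets":{"type":"string"},"grip":{"type":"number"},"squeeze":{"type":"number"}},"required":["targets"]}

```bash
mkdir -p pics; ls
cat > h.py <<'E'
import numpy as np,cv2
from workcell import manip
from scipy.spatial.transform import Rotation as R
def RT(p): return cv2.Rodrigues(np.array(p["rvec"],float))[0],np.array(p["tvec"],float).ravel()
def w2px(p,X):
    r,t=RT(p);c=np.atleast_2d(X)@r.T+t
    f=p["frame"].shape[0]/2/np.tan(np.radians(p["vertical_fov"]/2))
    return np.c_[f*c[:,0]/c[:,2]+p["cx"],f*c[:,1]/c[:,2]+p["cy"]]
def px2w(p,uv,z):
    r,t=RT(p);f=p["frame"].shape[0]/2/np.tan(np.radians(p["vertical_fov"]/2))
    d=r.T@np.array([(uv[0]-p["cx"])/f,(uv[1]-p["cy"])/f,1]);o=-r.T@t
    return o+d*(z-o[2])/d[2]
def c2w(p,x): r,t=RT(p); return r.T@(np.array(x)-t)
def save(p,n): cv2.imwrite("pics/"+n,p["frame"][:,:,::-1])
E
python3 - <<'E'
from h import *
o=manip.get_obs();print({k:np.round(v,3).tolist() for k,v in o.items()})
for n in["scene","side","wrist"]:
    p=manip.camera(n);save(p,n+"0.png")
    for k in["dock","key_top","tray_nose","usb_stick_1","rubber","ink_bottle_3"]:
        s=manip.search_frame(p,k)
        for d in s[:2]: print(n,k,round(d["p"],2),c2w(p,d["xyz"]).round(4))
print(manip.get_obs()["clock"])
E
```

```text
pics
{'clock': 0.0, 'joint_pos': [1.203, 0.333, -0.065, 1.461, 0.022, 1.35, -0.089], 'joint_velocities': [0.0, -0.0, 0.0, 0.001, -0.002, 0.0, 0.0], 'tau': [0.0, -62.546, 0.049, -39.161, 0.016, 0.01, 0.0], 'position': [0.211, -0.588, 0.239], 'ee_rot': [0.985, 0.172, -0.0, -0.001], 'ft_force': [-0.19, -0.501, 0.126], 'torque': [0.013, 0.003, -0.047], 'grip_width': 1.0}
scene dock 0.95 [ 0.4822 -0.2308  0.0412]
scene key_top 0.71 [ 0.4752 -0.2114  0.0505]
scene key_top 0.48 [ 0.4844 -0.2297  0.0398]
scene tray_nose 0.84 [ 0.5011 -0.1901  0.044 ]
scene rubber 0.69 [ 0.5396 -0.2482  0.009 ]
scene ink_bottle_3 0.8 [ 0.3973 -0.2793  0.0446]
side dock 0.86 [ 0.4615 -0.2253  0.0361]
side key_top 0.62 [ 0.4701 -0.2067  0.0497]
side tray_nose 0.71 [ 0.4947 -0.1856  0.0584]
side usb_stick_1 0.54 [ 0.4187 -0.1595  0.004 ]
side rubber 0.59 [ 0.528  -0.2511  0.0149]
side ink_bottle_3 0.62 [ 0.3844 -0.2882  0.052 ]
1.05
```

View pics/scene0.png

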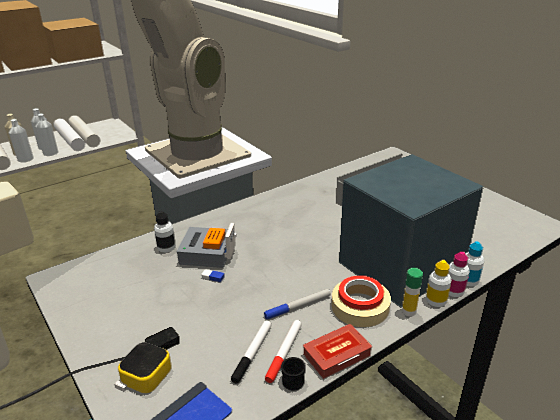

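View pics/side0.png

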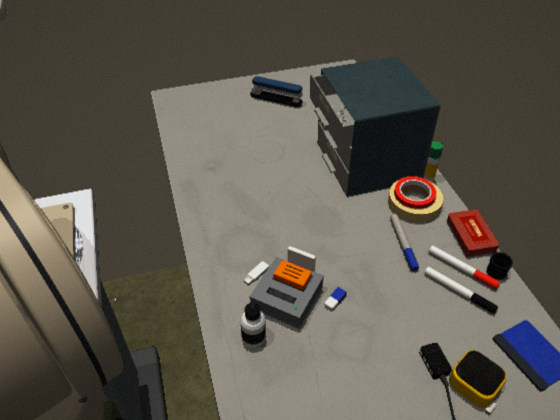

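The scene image shows the dock at about (207,243), with its nose plate at (231,238). In the side image the dock is at (288,290), the key at (293,273), the nose at (301,258) and the bottle at (253,325). I'll zoom in to measure the yaw.

Run:
```python
import cv2
a=cv2.imread("pics/side0.png")[235:345,225:360];cv2.imwrite("pics/side0z.png",cv2.resize(a,None,fx=5.5,fy=5.4,interpolation=cv2.INTER_CUBIC))
a=cv2.imread("pics/scene0.png")[205:285,145:255];cv2.imwrite("pics/scene0z.png",cv2.resize(a,None,fx=7,fy=7,interpolation=cv2.INTER_CUBIC))
```

```text
(no output)
```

View pics/side0z.png

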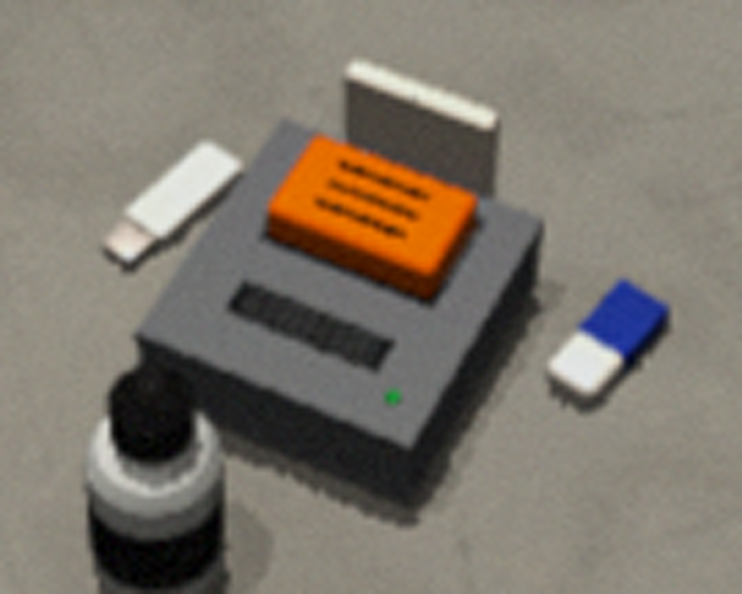

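View pics/scene0z.png

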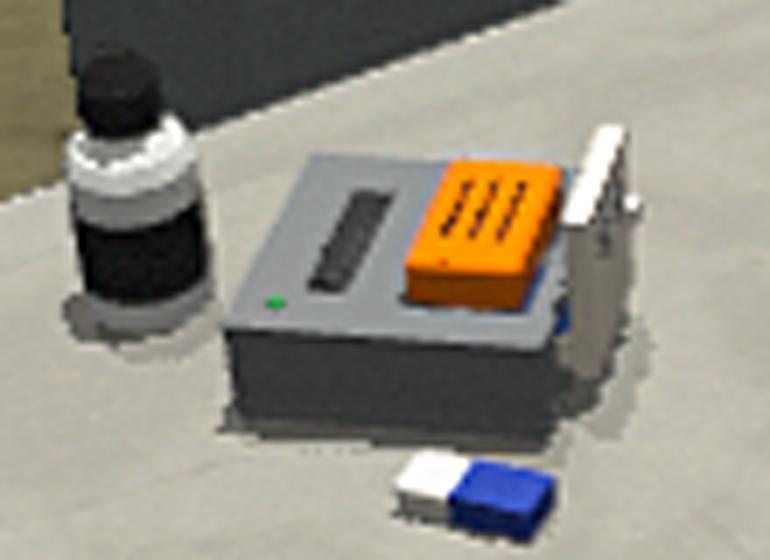

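```bash
cat > fit.py <<'E'
from h import *
from scipy.optimize import least_squares
S=[(-45,8,36,285,120),(45,8,36,543,222),(45,-85,36,410,447),(-45,-85,36,137,337),(-28,-2,50,318,135),(28,-2,50,478,190),(28,-36,50,432,278),(-28,-36,50,268,212),(-25,10,66,346,78),(25,10,66,497,127),(-25,18,66,357,60),(25,18,66,499,110)]
C=[(-45,-85,36,310,155),(45,-85,36,225,327),(45,8,36,545,347),(28,-36,50,408,268),(-28,-36,50,452,160),(-28,-2,50,562,165),(28,-2,50,530,275),(25,10,66,565,222),(25,18,66,590,225),(-25,18,66,627,125),(-25,10,66,602,125)]
S=np.array(S,float);C=np.array(C,float)
ps,pc=manip.camera("side"),manip.camera("scene")
uvS=np.c_[225+S[:,3]/5.5-.4,235+S[:,4]/5.4-.4];uvC=np.c_[145+C[:,3]/7-.4,205+C[:,4]/7-.4]
def W(q,X):
    c,s=np.cos(q[2]),np.sin(q[2]);return X@np.array([[c,s,0],[-s,c,0],[0,0,1]])/1000*1+[q[0],q[1],0]
def res(q,which):
    r=[]
    if 'S' in which:r.append((w2px(ps,W(q,S[:,:3]))-uvS).ravel())
    if 'C' in which:r.append((w2px(pc,W(q,C[:,:3]))-uvC).ravel())
    return np.concatenate(r)
for w in['S','C','SC']:
    for y0 in(-.8,):
        f=least_squares(res,[.485,-.2,y0],args=(w,),loss='soft_l1');print(w,f.x,np.degrees(f.x[2]),np.sqrt(np.mean(f.fun**2)))
q=f.x
for n,X in[("key",[0,-19,50]),("nose",[0,18,36])]:print(n,W(q,np.array([X],float)))
E
python3 fit.py
```

```text
S [ 0.48293737 -0.19279453 -0.75759823] -43.40718107910364 0.5617526287168543
C [ 0.48372767 -0.19288766 -0.74282939] -42.56098871429473 0.3714300112265262
SC [ 0.48309868 -0.19271379 -0.75203715] -43.08855479245552 0.5097491423816602
key [[ 0.47011925 -0.20658947  0.05      ]]
nose [[ 0.49539498 -0.17956842  0.036     ]]
```

```bash
cat > go.py <<'E'
from h import *
import sys
q=[.4831,-.1927,-.752]
def dockpt(x,y): c,s=np.cos(q[2]),np.sin(q[2]);return [q[0]+c*x-s*y,q[1]+s*x+c*y]
def rel(x,y,z):
    o=manip.get_obs();r=R.from_quat(o["ee_rot"])
    T=np.array(dockpt(x,y)+[z])
    c,s=np.cos(q[2]),np.sin(q[2])
    G=R.from_matrix(np.array([[-c,-s,0],[-s,c,0],[0,0,-1]]).T.T if 0 else np.column_stack([[-s*0-c*1 if 0 else 0,0,0]]*3)) if 0 else None
    ty=np.array([-s,c,0]);tz=np.array([0,0,-1.]);G=R.from_matrix(np.column_stack([np.cross(ty,tz),ty,tz]))
    print("shift mm",(r.inv().apply(T-o["position"])*1000).round(1),"turn",(r.inv()*G).as_rotvec().round(3))
    d=np.array(o["position"])[:2]-q[:2];print("dock xy mm",(np.array([d[0]*c+d[1]*s,-d[0]*s+d[1]*c])*1000).round(1),"z",round(o["position"][2]*1000,1))
    print(o["clock"],np.round(o["joint_pos"],2),"F",np.round(o["ft_force"],2),"w",o["grip_width"])
if __name__=="__main__": rel(*[float(a)/1000 for a in sys.argv[1:4]])
E
python3 go.py 0 17.5 200
```

```text
shift mm [ 405.1 -288.3   39.3] turn [ 0.     0.    -2.045]
dock xy mm [  71.7 -474.5] z 239.3
1.15 [ 1.2   0.33 -0.06  1.46  0.02  1.35 -0.09] F [ 0.67 -0.56  0.88] w 0.9970852931947657
```

{"op": "arm_command", "data": {
  "targets": "40 -28 0 0 0 0; 48 -34 0 0 0 0; 48 -34 0 0 0 0; 48 -34 0 0 0 0; 48 -34 0 0 0 0",
  "grip": 61,
  "squeeze": 40
}}

```text
clock: 1.78
position: [0.3751, -0.3538, 0.2396]
ee_rot: [0.985, 0.172, 0.0, 0.0]
ft_force: [1.3, -0.2, -0.1]
grip_width: 0.717
```

{"op": "arm_command", "data": {
  "targets": "48 -34 0 0 0 0; 48 -34 0 0 0 0; 40 -28 0 0 0 0; 32 -25 0 0 0 0; 0 0 0 0 0 -0.15"
}}

```text
clock: 2.4
position: [0.4931, -0.1811, 0.2395]
ee_rot: [0.969, 0.249, 0.001, -0.0]
ft_force: [-0.6, -0.9, -0.4]
grip_width: 0.715
```

```bash
python3 go.py 0 17.5 200
```

```text
shift mm [ 2.2 -0.  39.5] turn [ 1.000e-03 -1.000e-03 -1.887e+00]
dock xy mm [-0.7 15.3] z 239.5
2.4 [ 0.67  0.14 -0.45  1.7   0.06  1.31 -0.85] F [-0.57 -0.92 -0.43] w 0.7147463452278334
```

{"op": "arm_command", "data": {
  "targets": "0 0 0 0 0 -0.17; 0 0 0 0 0 -0.17; 0 0 0 0 0 -0.17; 0 0 0 0 0 -0.17; 0 0 0 0 0 -0.17"
}}

```text
clock: 3.02
position: [0.4914, -0.1848, 0.2394]
ee_rot: [0.781, 0.625, -0.0, 0.0]
ft_force: [-0.3, -0.3, 0.8]
grip_width: 0.712
```

{"op": "arm_command", "data": {
  "targets": "0 0 0 0 0 -0.17; 0 0 0 0 0 -0.17; 0 0 0 0 0 -0.17; 0 0 0 0 0 -0.17; 0 0 0 0 0 -0.17"
}}

```text
clock: 3.65
position: [0.4914, -0.1848, 0.2394]
ee_rot: [0.453, 0.891, -0.0, 0.0]
ft_force: [-0.2, 0.3, -0.0]
grip_width: 0.711
```

```bash
python3 go.py 0 17.5 110
```

```text
shift mm [  1.8   5.9 129.4] turn [-0.     0.    -0.189]
dock xy mm [ 0.7 11.4] z 239.4
3.65 [ 0.79  0.15 -0.57  1.7   0.09  1.31  0.84] F [-0.19  0.29 -0.03] w 0.7110817462372627
```

{"op": "arm_command", "data": {
  "targets": "2 6 10 0 0 -0.18; 0 0 40 0 0 -0.009; 0 0 40 0 0 0; 0 0 39 0 0 0; 0 0 0 0 0 0"
}}

```text
clock: 4.28
position: [0.4933, -0.1792, 0.1082]
ee_rot: [0.37, 0.929, 0.0, -0.002]
ft_force: [0.6, 1.0, 0.7]
grip_width: 0.712
```

```bash
python3 go.py 0 17.5 60
python3 - <<'E'
from h import *
for n in["scene","side","wrist"]:
    p=manip.camera(n);save(p,n+"1.png")
    if n=="scene":a=p["frame"][170:290,140:280]
    elif n=="side":a=p["frame"][200:340,220:360]
    else:a=p["frame"]
    a=cv2.resize(a[:,:,::-1],None,fx=1 if n=="wrist" else 4.2,fy=1 if n=="wrist" else 4.2,interpolation=cv2.INTER_CUBIC);cv2.imwrite(f"pics/{n}1z.png",a)
E
```

```text
shift mm [-2.   0.7 48.2] turn [-0.002 -0.005 -0.006]
dock xy mm [-1.8 16.9] z 108.2
4.275 [ 0.77  0.29 -0.57  1.85  0.18  1.06  0.94] F [0.61 0.98 0.73] w 0.711764698212285
```

View pics/scene1z.png

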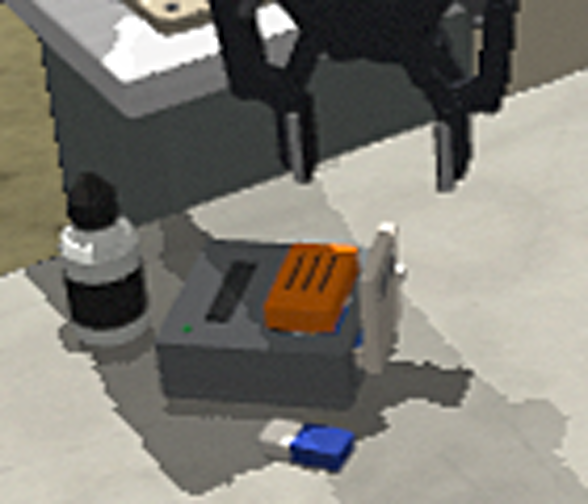

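View pics/side1z.png

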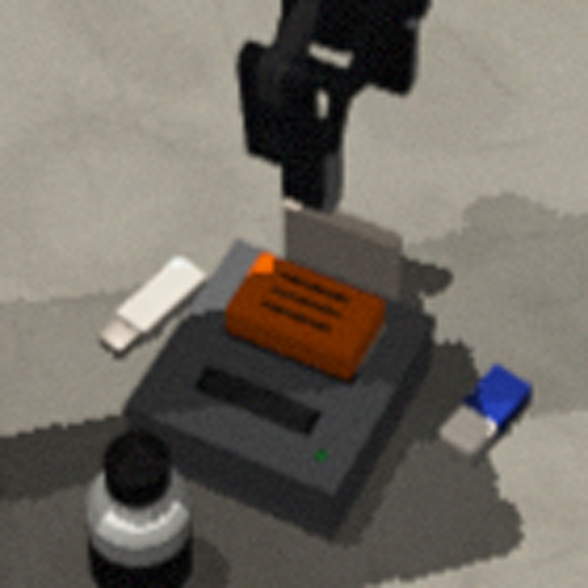

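View pics/wrist1z.png

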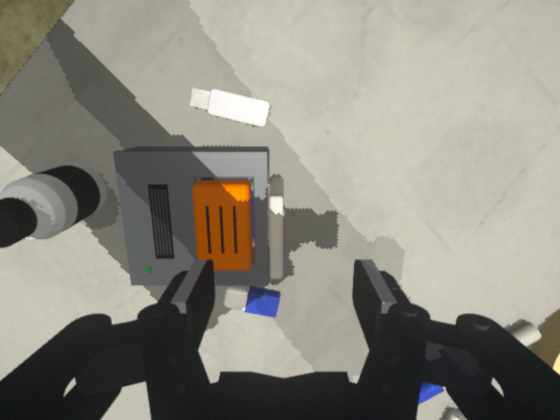

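Run:
```python
from h import *
from go import *
o=manip.get_obs();T=R.from_quat(o["ee_rot"]);P=np.array(o["position"])
p=manip.camera("scene")
for z in(0,8):
  for y in(-45,-30.4,30.4,45):
    X=P+T.apply(np.array([[-11,y,z],[11,y,z]])/1000);d=(X-[*q[:2],0]);
    uv=w2px(p,X);print(z,y,((uv-[140,170])*4.2+2).round(0).tolist())
X=[[*dockpt(-.028,-.002),.05],[*dockpt(.028,-.036),.05],[*dockpt(.025,.018),.066],[*dockpt(-.025,.018),.066]]
print(((w2px(p,np.array(X))-[140,170])*4.2+2).round(0).tolist())
```

```text
0 -45 [[280.0, 176.0], [292.0, 152.0]]
0 -30.4 [[311.0, 178.0], [323.0, 153.0]]
0 30.4 [[441.0, 185.0], [450.0, 161.0]]
0 45 [[472.0, 187.0], [481.0, 163.0]]
8 -45 [[282.0, 190.0], [294.0, 166.0]]
8 -30.4 [[312.0, 192.0], [324.0, 168.0]]
8 30.4 [[442.0, 200.0], [451.0, 176.0]]
8 45 [[473.0, 202.0], [482.0, 177.0]]
[[361.0, 245.0], [264.0, 305.0], [376.0, 281.0], [398.0, 223.0]]
```

The wrist view shows the fingers squared up to the dock, straddling the nose plate, with the key at (222,225) and the plate at (277,228). By projection, the tips are about 3.5 mm ahead of the TCP.

{"op": "arm_command", "data": {
  "targets": "-1 0.7 15 0 -0.005 -0.006; -1 0 20 0 0 0; 0 0 11 0 0 0; 0 0 0 0 0 0; 0 0 0 0 0 0"
}}

```text
clock: 5.1
position: [0.4976, -0.1807, 0.0649]
ee_rot: [0.367, 0.93, -0.001, 0.003]
ft_force: [-0.6, 0.2, -0.0]
grip_width: 0.714
```

```bash
python3 go.py 0 17.5 53.5
python3 - <<'E'
from h import *
for n in["scene","side"]:
    p=manip.camera(n)
    if n=="scene":a=p["frame"][190:280,160:260]
    elif n=="side":a=p["frame"][220:320,240:340]
    a=cv2.resize(a[:,:,::-1],None,fx=6,fy=6,interpolation=cv2.INTER_CUBIC);cv2.imwrite(f"pics/{n}2z.png",a)
E
```

```text
shift mm [ 2.4 -1.2 11.4] turn [0.    0.006 0.   ]
dock xy mm [ 2.4 18.7] z 64.9
5.1 [ 0.75  0.35 -0.56  1.88  0.22  0.97  0.91] F [-0.59  0.15 -0.01] w 0.7140416351278575
```

View pics/scene2z.png

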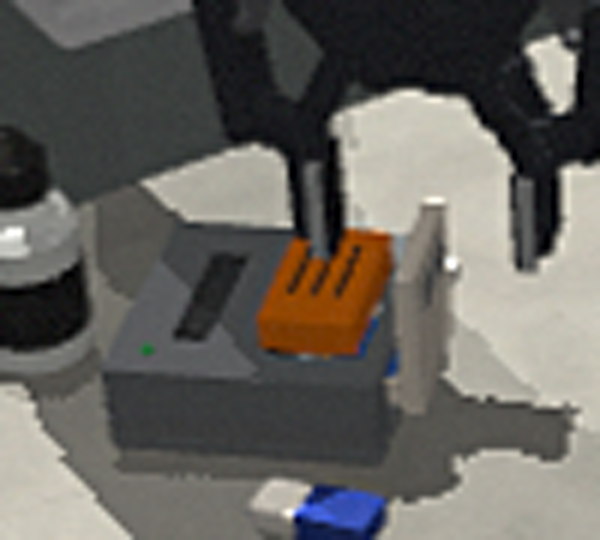

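View pics/side2z.png

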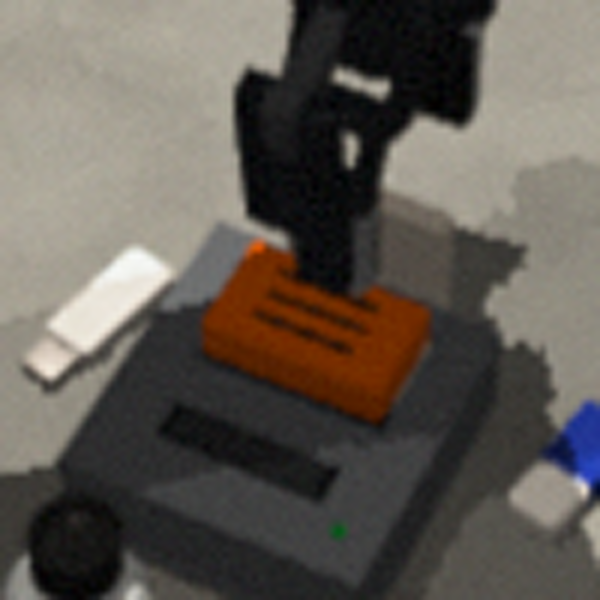

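The key finger hovers over the key: its tip is at (318,250) in the scene crop. The other finger is well outside the nose plate. I'll press now.

{"op": "arm_command", "data": {
  "targets": "2 -1 5 0 0.005 0; 0 0 5 0 0 0; 0 0 5 0 0 0; 0 0 5 0 0 0; 0 0 0 0 0 0"
}}

```text
clock: 5.82
position: [0.4949, -0.1801, 0.0441]
ee_rot: [0.367, 0.93, -0.0, -0.0]
ft_force: [-1.0, 0.3, 4.8]
grip_width: 0.714
```

```bash
cat > look.py <<'E'
from h import *
import sys
k=sys.argv[1]
for n in["scene","side"]:
    p=manip.camera(n)
    if n=="scene":a=p["frame"][190:280,160:260]
    elif n=="side":a=p["frame"][220:320,240:340]
    a=cv2.resize(a[:,:,::-1],None,fx=6,fy=6,interpolation=cv2.INTER_CUBIC);cv2.imwrite(f"pics/{n}{k}z.png",a)
E
python3 go.py 0 17.5 44;python3 look.py 3; python3 go.py 0 17.5 44
```

```text
shift mm [0.  0.2 0.1] turn [-0. -0.  0.]
dock xy mm [ 0.  17.3] z 44.1
5.825 [ 0.74  0.38 -0.55  1.9   0.24  0.93  0.89] F [-1.    0.28  4.82] w 0.7144189405918681
shift mm [0.1 0.2 0.4] turn [-0. -0.  0.]
dock xy mm [ 0.1 17.3] z 44.4
5.925 [ 0.74  0.38 -0.55  1.9   0.24  0.93  0.9 ] F [-1.98  0.02  4.32] w 0.7172081744504006
```

View pics/scene3z.png

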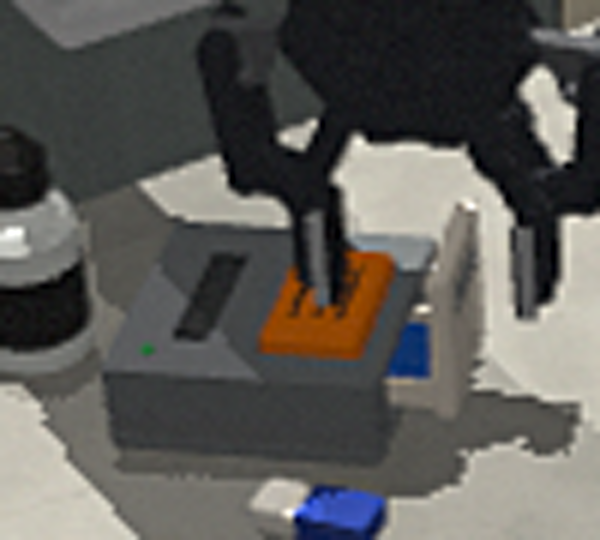

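View pics/side3z.png

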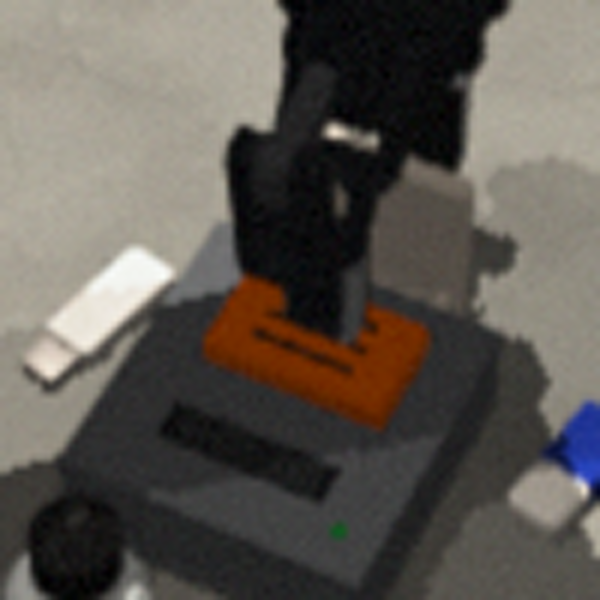

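The latch has freed and the tray is on its way out; the key is nearly flush. I'll hold, with a touch more press.

{"op": "arm_command", "data": {
  "targets": "0 0 1 0 0 0; 0 0 0 0 0 0; 0 0 0 0 0 0; 0 0 0 0 0 0; 0 0 0 0 0 0"
}}

```text
clock: 6.55
position: [0.495, -0.18, 0.0433]
ee_rot: [0.367, 0.93, -0.0, 0.0]
ft_force: [-2.7, -1.3, 4.4]
grip_width: 0.71
```

{"op": "arm_command", "data": {
  "targets": "0 0 0 0 0 0; 0 0 0 0 0 0; 0 0 0 0 0 0; 0 0 0 0 0 0; 0 0 0 0 0 0"
}}

```text
clock: 7.18
position: [0.495, -0.18, 0.0433]
ee_rot: [0.367, 0.93, -0.0, 0.0]
ft_force: [-2.1, 0.9, 5.4]
grip_width: 0.712
```

```bash
python3 go.py 0 17.5 44;python3 look.py 4;python3 - <<'E'
from h import *
p=manip.camera("wrist");save(p,"wrist4.png")
E
python3 go.py 0 17.5 44
```

```text
shift mm [ 0.1  0.1 -0.7] turn [-0.  0.  0.]
dock xy mm [ 0.1 17.4] z 43.3
7.175 [ 0.74  0.38 -0.55  1.9   0.24  0.93  0.89] F [-2.13  0.86  5.35] w 0.712248371787881
shift mm [ 0.1  0.1 -0.7] turn [-0.  0.  0.]
dock xy mm [ 0.1 17.4] z 43.3
7.325 [ 0.74  0.38 -0.55  1.9   0.24  0.93  0.89] F [-2.17  0.2   5.  ] w 0.7131544906614352
```

View pics/scene4z.png

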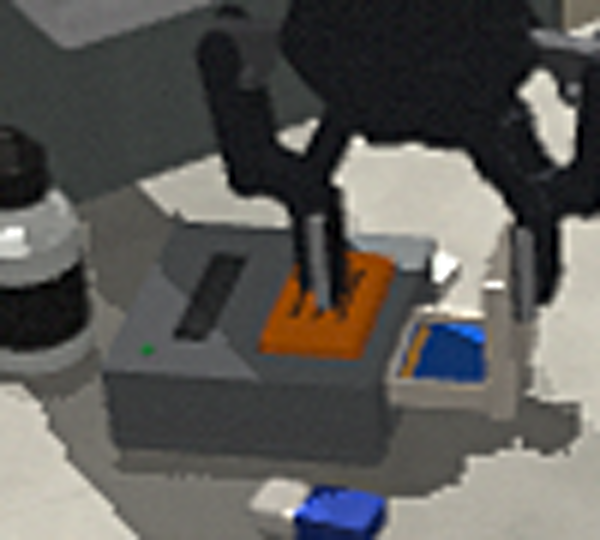

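View pics/wrist4.png

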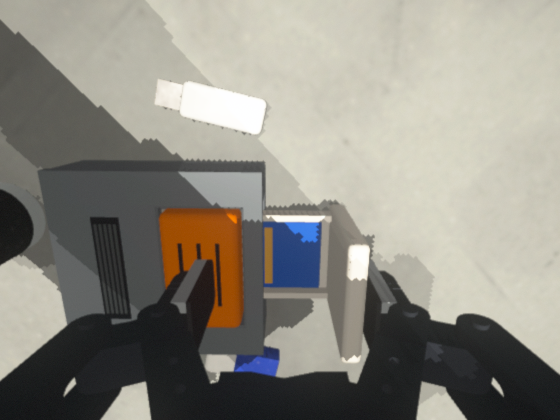

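View pics/side4z.png

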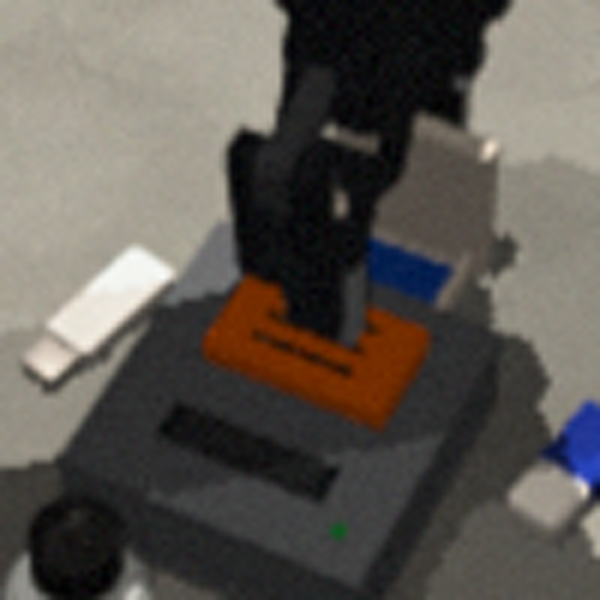

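Run:
```python
from h import *
from go import *
p=manip.camera("wrist");save(p,"wrist5.png")
s=manip.camera("scene")
for t in(.025,.030,.035,.06):
  X=np.array([[*dockpt(x,.018+t),.066] for x in(-.025,.025)]+[[*dockpt(x,.010+t),.066] for x in(-.025,.025)])
  print(t,w2px(p,X).round(0).tolist(),((w2px(s,X)-[160,190])*6+2.5).round(0).tolist())
a=cv2.imread("pics/wrist4.png").astype(int);b=cv2.imread("pics/wrist5.png").astype(int)
print("diff nose area",np.abs(a-b)[200:370,260:380].mean(),"bg",np.abs(a-b)[0:100].mean())
for c,k in((p,"tray_nose"),(s,"tray_nose"),(p,"key_top"),(s,"key_top")):
  for d in manip.search_frame(c,k)[:1]:
    w=c2w(c,d["xyz"])-[*q[:2],0];cc,ss=np.cos(q[2]),np.sin(q[2]);print(k,d["p"],(np.array([w[0]*cc+w[1]*ss,-w[0]*ss+w[1]*cc,w[2]])*1000).round(1))
print(manip.get_obs()["clock"],manip.get_obs()["ft_force"])
```

```text
0.025 [[360.0, 244.0], [351.0, 364.0], [337.0, 244.0], [331.0, 364.0]] [[520.0, 203.0], [492.0, 285.0], [497.0, 201.0], [468.0, 284.0]]
0.03 [[374.0, 244.0], [364.0, 364.0], [351.0, 244.0], [344.0, 364.0]] [[535.0, 203.0], [507.0, 286.0], [512.0, 202.0], [483.0, 285.0]]
0.035 [[389.0, 244.0], [377.0, 364.0], [365.0, 244.0], [357.0, 364.0]] [[550.0, 204.0], [522.0, 287.0], [526.0, 203.0], [498.0, 286.0]]
0.06 [[461.0, 244.0], [442.0, 364.0], [438.0, 244.0], [421.0, 364.0]] [[623.0, 209.0], [598.0, 292.0], [599.0, 207.0], [574.0, 291.0]]
diff nose area 0.8551470588235294 bg 0.7405238095238095
tray_nose 0.66 [ -16.9 -114.9   12.8]
tray_nose 0.71 [ 8.7 29.6 25.2]
key_top 0.62 [-12.2 -17.9  37.4]
key_top 0.8 [ 10.4 -18.2  41.5]
7.625 [-1.51822652  0.38131469  5.79442233]
```

The tray is stationary about 29 mm out, and the key is down. Handing in.

```bash
python3 -c "
from workcell import manip
print(manip.hand_in())"
```

```text
the job is handed in; nothing more can be done
None
```

I pressed the orange key down with one finger, and the other finger stopped the tray about 29–30 mm out of its 60 mm travel. I handed the job in at about 7.6 s on the robot's clock, still holding both.

**Last checks**
- **Tray:** It was not moving about 2 s after release. The wrist and scene pictures both put its nose plate at roughly 29 mm out, against the finger pad.
- **Key:** The upward force was 5–5.8 N, which fits the key being on its stop. The networks put the key top at 37–41.5 mm, against 40 mm when fully down.
- **Loose items:** The memory stick looked undisturbed in the last pictures. The rubber and ink bottle did too, as far as they showed. I judged all three by eye and did not re-measure them.

**Disagreements**
- **Sideways force:** The wrist reading did not clearly show the tray's roughly 2 N push. Holding the tray back therefore rests on the pictures and on the tray standing still.
- **Nose reading:** The network's nose position in the wrist picture was clearly wrong, about 115 mm behind the dock's origin, so I ignored it.

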